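# Put the glue cups away in the bench cabinet

## Task

Pull open the drawer of the small bench cabinet; one metal glue cup already stands in it. Nest the two loose metal glue cups from the bench into that cup to make a single upright stack in the drawer, then push the drawer fully shut, leaving everything else on the bench and cabinet where it is.

Things in the scene. Friction and masses are not known exactly. Their poses are not given: they have to be found in the camera images.
- cabinet: fixed plywood cabinet, 230 deep (its x) x 280 wide (its y) x 140 mm high, open front towards the robot (its -x); origin at the centre of the underside. One drawer fills its front; a hand plane is fixed on its top, at the back; clear height inside is 106 mm above the drawer's floor.
- drawer (a joint): the drawer's opening in m: 0 fully shut, 0.17 pulled out to its stop; it slides along the cabinet's -x. Moves with about 2 N.
- handle (a point): middle of the drawer's handle: a round dark steel bar 12 mm thick and 110 mm long along the cabinet's y, held 42 mm in front of the drawer's front, 114 mm above the bench (26 mm below the cabinet's top). Moves with the drawer.
- bay (a point): centre of the floor of the drawer's wide bay, where the cups belong: 200 mm long (x), 149 mm wide (y); floor 22 mm above the bench, side walls 39 mm above the floor, drawer front 98 mm above it (its outer face 114 mm from here to -x). A bay with chisels lies beside it at +y. Axes as the cabinet's; moves with the drawer.
- cup_drawer: plain metal stacking cup, 50 mm high, 3 mm wall, 18 mm thick bottom; foot 36 mm wide, body widening to 52 mm at 31 mm height, then a flared collar (37 to 50 mm height) 64 mm wide to grip. Nested, each cup sits 18 mm above the one below. Origin at the centre of the underside, z up its axis. This one stands in the drawer's wide bay, towards its front, hidden until the drawer is open.
- cup_a: plain metal stacking cup, 50 mm high, 3 mm wall, 18 mm thick bottom; foot 36 mm wide, body widening to 52 mm at 31 mm height, then a flared collar (37 to 50 mm height) 64 mm wide to grip. Nested, each cup sits 18 mm above the one below. Origin at the centre of the underside, z up its axis. On the bench, left or right of the cabinet's front.
- cup_b: plain metal stacking cup, 50 mm high, 3 mm wall, 18 mm thick bottom; foot 36 mm wide, body widening to 52 mm at 31 mm height, then a flared collar (37 to 50 mm height) 64 mm wide to grip. Nested, each cup sits 18 mm above the one below. Origin at the centre of the underside, z up its axis. On the bench, left or right of the cabinet's front; same as cup_a.
- jar: bystander: amber glass jar with dark cap, 62 mm wide, 105 mm high; origin at the centre of the underside.
- can: bystander: closed steel can with a paper band, 66 mm wide, 70 mm high; origin at the centre of the underside.
- chisel: bystander: wood chisel lying along its x, 253 mm long, 32 mm high, blade 24 mm wide; origin below where handle and blade meet, handle to -x.
- offcut: bystander: wooden offcut 50 x 120 x 22 mm; origin at the centre of the underside.
- mallet: bystander: wooden mallet, head 75 x 130 x 65 mm centred 120 mm along its x, handle to -x, 280 mm long overall; origin on the underside's plane.

How it is judged:
On the way, in this order (a step that is already met when the one before it is completed fails the run):
1. the drawer has been pulled open (more than 80 mm) (value of joint drawer above 0.08 m), for 0.1 s.
2. all three cups stand nested in one another in the drawer's wide bay, the drawer's own cup lowest (angle between each of cup_drawer, cup_a, cup_b's own z axis and vertical below 0.12 rad and z of each of cup_drawer, cup_a, cup_b in the frame of bay below 0.042 m and linear speed of each of cup_drawer, cup_a, cup_b below 0.03 m/s and z of cup_drawer in the frame of bay below 0.006 m and x of cup_drawer in the frame of bay between -0.09 and 0.09 m and y of cup_drawer in the frame of bay between -0.07 and 0.07 m and horizontal distance between cup_drawer and cup_a below 0.006 m and horizontal distance between each of cup_a, cup_drawer and cup_b below 0.006 m), for 0.2 s.
At the end, for the whole second after the job is handed in: The drawer is shut (within 8 mm), and all three cups stand upright (within 0.12 rad) and at rest in its wide bay as one nested stack: axes within 6 mm of one another, the drawer's own cup lowest, on the floor (within 6 mm), the highest cup's underside less than 42 mm above the bay's floor (all of step 2 and value of joint drawer below 0.008 m and velocity of joint drawer below 0.02 m/s); the robot touches nothing.
It fails at once if the jar, can, chisel, offcut or mallet is moved more than 40 mm (distance of any of jar, can, chisel, offcut, mallet from where it was at the start of the episode above 0.04 m).
It also fails if it takes over 72 s, if anything falls off the work surface, if the arm or the gripper's body presses on something with over 40 N, if the wrist force passes 120 N, or if a joint passes its speed limit or range.

## Robot

A 6-joint arm with a two-finger parallel gripper is mounted at the origin on the work surface. World frame = base frame: x ahead of the robot, y to its left, z up, the work surface at z = 0. Lengths are in m, angles in rad, forces in N, time in s.
With the tool pointing down it reaches from about 0.3 to 0.775 m from the base axis. Payload 14.6 kg.
Tool frame: the origin (TCP) lies at the very end of the fingers, on their centre line; the grasp point (between the pads) lies 19 mm behind it; z points along the fingers, y is the line along which they close (so a half turn about z gives the same grasp; the last joint's range is limited). The gripper opens to 94 mm and grips with 3 to 60 N. Pads are 16 mm wide; open, the fingers measure 119 mm over their backs; the gripper's body (75 mm by 177 mm) begins 78 mm behind the grasp point.
Start: joints at [1.248, 0.3, 1.521, -0, 1.321, -0.067], TCP at [0.139, 0.532, 0.205] pointing down, gripper open.
Joint ranges: [-3.03, 3.03], [-0.79, 2.21], [0.23, 2.52], [-1.04, 4.18], [0, 3.07], [-2.55, 2.55]. Speed limits (rad/s): [2.22, 2.22, 2.57, 3.14, 3.14, 3.14].

## Interface

Orientations are given as a unit quaternion [x, y, z, w].
In Python, from workcell import robot, imaging, workorder, nets gives the robot as it stands.
- The arm moves only by the tool send_rows, never from a script. Its argument "commands" is a list of rows, each a list of 3 entries, a list of its own where there are three numbers: the shift along the tool's x, y, z as a fraction of full scale, then the turn, a rotation vector about the tool's x, y, z as a fraction of full scale, then the finger opening in mm, from 0 to 94. In form: [[[tx, ty, tz], [rx, ry, rz], gripper], ...]. A call has 1 to 12 rows; each row shifts and turns the commanded pose from where the row before left it, along the tool's axes as they then stand; what a row does not reach is not made up. Full scale, the value 1, is 40 cm for a shift and 2 pi rad for a turn. A row lasts 1/12 s, in which the tool goes at most 41.7 mm and 7.16 degrees, less where a joint would pass 70% of its speed; a pose out of reach is approached as far as the arm can. A call with a number of a shift or a turn outside -1 to 1 is refused whole. A call with a gripper value outside its range is refused whole. The fingers move at their own pace and stop on an object; "grip_force" is the grip in N (left out, the last holds). Time passes only in rows, so rows that do not move let the fingers close. It gives the time, the measured TCP pose, the force, the opening and the grip force at its end, in the units of the state.
- robot.observe(): the state, without advancing time (a new reading comes with each control period).
- imaging.snapshot(name): name is "scene" or "top"; returns a dict with "image" (420x560x3 uint8, red, green, blue), "K" (3x3 intrinsics, pixels), "dist" ([k1, k2, p1, p2, k3] as OpenCV has them; the pictures are not rectified), "extrinsics" (4x4, takes a point from camera to world coordinates). Camera axes: x right, y down, z forward; pixel columns grow to the right and rows downward; lengths in m; the calibration is good to about 2 mm. A picture is of the moment at which its call begins. There is no depth.
- workorder.finish_job(): hands the job in; it is judged then, once.
Trained networks look in a picture, given as the dict that the camera call returned (one of the last four; its "shot" number tells which), for a name from the list of things; names that differ only in an ending like _2 or _b are one class to them, and where a whole thing is asked for, a point or a joint stands for the part that bears it (a point fixed in the world has none). Each returns a list of dicts, best first, with "confidence" (0 to 1); they miss things now and then, are a little off and sometimes report something else, mostly with a low value. They report only what shows in the picture. A call takes as long as a camera call.
- nets.recognise(query, picture): "location" ([x, y, z] in m, in world coordinates, good to about 4 mm: the middle of the surface that is visible of it).
- nets.place_of(query, picture): "location" ([x, y, z] in m, in world coordinates, good to about 4 mm: a listed point, or the origin of a listed thing).
The state is a dict: "time": time; "joints": joint angles; "qd": joint speeds; "effort": joint torques, N m; "tool_pos": TCP position; "ee_rot": TCP orientation; "ft_force": force on the tool from outside, world axes, zero at the start; "ft_torque": the same for the moment, N m; "opening": finger opening in m; "grip_force": force on a finger pad.
Only numpy, scipy, OpenCV 4.12 (cv2) and the standard library are available. Lean on these libraries where they do the work, as an engineer would, in place of code of your own. Each camera call takes 0.05 s, during which the arm holds its last target. There are 200 camera calls.

## Working session

There is one attempt and no reset: what is moved stays moved. The work goes in short steps, Python scripts to look and compute and a tool call to move; the robot and the scene stay as the last step left them, time stands still between calls to the robot, and variables do not carry over. Pictures are saved under pics/ and viewed, at most 12 in all, crops included, and the job is handed in when it is done.

Besides the shell and the picture viewer there is one more tool, called after "Call:" in YAML: its name, and indented under it one key for each argument. send_rows: Moves the arm, as the interface text tells. Shift numbers are shares of 40 cm and turn numbers shares of 2 pi rad, none past 1 either way. Its arguments: {"type":"object","properties":{"commands":{"type":"array"},"grip_force":{"type":"number"}},"required":["commands"]}

```bash
ls; mkdir -p pics; python3 - <<'E'
from workcell import robot, imaging, workorder, nets
import cv2, numpy as np
s=robot.observe(); print({k:np.round(v,3).tolist() for k,v in s.items()})
for n in ("scene","top"):
    p=imaging.snapshot(n); cv2.imwrite(f"pics/{n}0.png",p["image"][:,:,::-1])
    print(n,np.round(p["K"],1).tolist(),np.round(p["dist"],3),np.round(p["extrinsics"],3).tolist())
    for q in ("cabinet","handle","bay","cup_a","jar","can","chisel","offcut","mallet"):
        print(q,[(np.round(r["location"],3).tolist(),round(r["confidence"],2)) for r in nets.place_of(q,p)][:4])
    print("rec cup",[(np.round(r["location"],3).tolist(),round(r["confidence"],2)) for r in nets.recognise("cup_a",p)][:4])
E
```

```text
pics
{'time': 0.0, 'joints': [1.248, 0.3, 1.522, -0.0, 1.321, -0.067], 'qd': [0.0, 0.002, 0.001, 0.002, 0.001, 0.0], 'effort': [-0.001, -53.181, -35.274, 0.071, 0.024, -0.0], 'tool_pos': [0.139, 0.532, 0.205], 'ee_rot': [0.128, 0.992, -0.001, -0.0], 'ft_force': [-0.287, 0.391, 0.405], 'ft_torque': [0.027, -0.002, -0.031], 'grip_force': 0.0, 'opening': 0.094}
scene [[447.4, 0.0, 272.7], [0.0, 447.4, 218.5], [0.0, 0.0, 1.0]] [-0.129  0.     0.     0.     0.   ] [[0.478, 0.599, -0.642, 1.399], [0.878, -0.339, 0.338, -0.417], [-0.015, -0.726, -0.688, 0.929], [0.0, 0.0, 0.0, 1.0]]
cabinet [([0.791, 0.03, -0.0], 0.87), ([0.525, -0.48, -0.002], 0.32)]
handle [([0.608, 0.028, 0.112], 0.84)]
bay [([0.456, 0.345, 0.005], 0.56)]
cup_a [([0.578, -0.323, -0.001], 0.84)]
jar [([0.457, 0.348, 0.001], 0.93)]
can [([0.45, -0.336, -0.002], 0.84)]
chisel [([0.481, 0.46, -0.0], 0.93)]
offcut [([0.424, -0.016, 0.005], 0.81)]
mallet [([0.524, -0.479, -0.003], 0.57)]
rec cup [([0.569, -0.322, 0.033], 0.9)]
top [[416.2, 0.0, 281.5], [0.0, 416.2, 208.2], [0.0, 0.0, 1.0]] [0.025 0.    0.    0.    0.   ] [[0.03, -0.998, 0.056, 0.54], [-0.999, -0.029, 0.021, -0.011], [-0.019, -0.056, -0.998, 1.215], [0.0, 0.0, 0.0, 1.0]]
cabinet [([0.793, 0.028, -0.001], 0.93), ([0.452, 0.352, 0.003], 0.18)]
handle [([0.612, 0.032, 0.114], 0.6)]
bay []
cup_a [([0.791, 0.026, -0.002], 0.7), ([0.594, 0.305, -0.004], 0.68), ([0.575, -0.325, -0.0], 0.67), ([0.524, -0.478, -0.003], 0.48)]
jar [([0.452, 0.351, 0.003], 0.57)]
can [([0.447, -0.328, -0.001], 0.78)]
chisel [([0.482, 0.455, 0.0], 0.85)]
offcut [([0.422, -0.013, -0.002], 0.74)]
mallet [([0.523, -0.479, -0.004], 0.66)]
rec cup [([0.578, -0.327, 0.027], 0.72), ([0.596, 0.309, 0.036], 0.58)]
```

View pics/scene0.png

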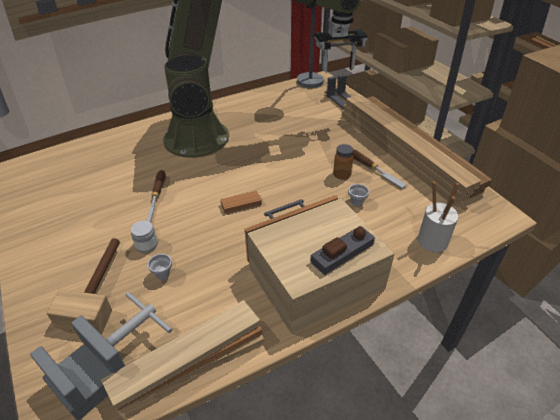

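View pics/top0.png

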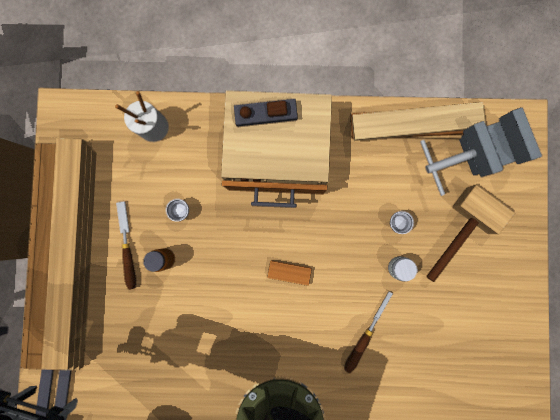

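Scene view: the cups show at (358,195) and (160,267), the handle at (285,208), and the offcut in front of it. Top view: the cups are at (178,210) and (402,222) and the handle bar at (274,206). The net's cup hits at the cabinet and mallet are false. Next I need the cabinet yaw and more precise positions.

```bash
cat > h.py <<'E'
import numpy as np, cv2
from workcell import robot, imaging, workorder, nets
def ray(p,uv):
    n=cv2.undistortPoints(np.array([[uv]],float),p["K"],np.array(p["dist"]))[0,0]
    E=np.array(p["extrinsics"]); d=E[:3,:3]@np.array([n[0],n[1],1]); return E[:3,3],d/np.linalg.norm(d)
def at_z(p,uv,z):
    o,d=ray(p,uv); return o+d*(z-o[2])/d[2]
def proj(p,X):
    E=np.linalg.inv(p["extrinsics"]); X=np.atleast_2d(X).astype(float)
    return cv2.projectPoints(X,cv2.Rodrigues(E[:3,:3])[0],E[:3,3],np.array(p["K"],float),np.array(p["dist"],float))[0][:,0]
def tri(*pu):
    A=np.zeros((3,3));b=np.zeros(3)
    for p,uv in pu:
        o,d=ray(p,uv);M=np.eye(3)-np.outer(d,d);A+=M;b+=M@o
    X=np.linalg.solve(A,b); return X,[np.round(proj(p,X)[0]-uv,1).tolist() for p,uv in pu]
def crop(p,box,f,name):
    u,v,w,h=box; cv2.imwrite(name,cv2.resize(p["image"][v:v+h,u:u+w,::-1],None,fx=f,fy=f,interpolation=cv2.INTER_CUBIC))
def circ(c,z,r=0.032): 
    t=np.linspace(0,2*np.pi,60); return np.c_[c[0]+r*np.cos(t),c[1]+r*np.sin(t),0*t+z]
E
python3 - <<'E'
from h import *
t=imaging.snapshot("top"); s=imaging.snapshot("scene")
def c4(p,box,f):
    u,v,w,h=box; return cv2.resize(p["image"][v:v+h,u:u+w,::-1],None,fx=f,fy=f,interpolation=cv2.INTER_CUBIC)
A=c4(t,(210,170,132,48),6); 
B=[c4(t,(158,190,40,40),6),c4(t,(382,202,40,40),6),c4(s,(338,175,40,40),6)]
B=np.hstack(B+[np.zeros((240,72,3),np.uint8)])
cv2.imwrite("pics/c1.png",np.vstack([A,B]))
E
```

```text
(no output)
```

View pics/c1.png

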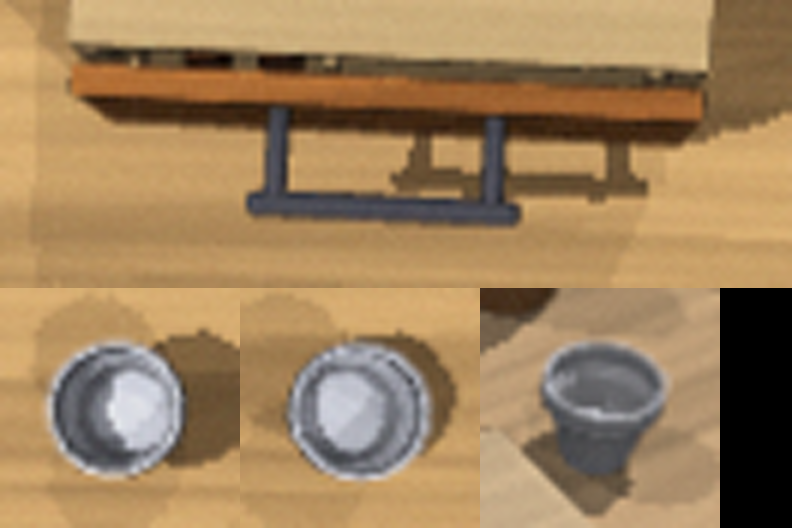

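The crop shows the handle bar ends at top px (251,204) and (297,205.5). The left cup's rim centre is at (177,209.8) in top and (358.2,189.4) in scene, and the right cup's at (401.4,222) in top.

```bash
python3 - <<'E'
from h import *
t=imaging.snapshot("top"); s=imaging.snapshot("scene")
a=at_z(t,(251,203.6),.114);b=at_z(t,(296.4,205.3),.114)
print("handle",a,b,(a+b)/2,"len",np.linalg.norm(a-b))
d=a-b; print("yaw from handle",np.arctan2(-d[0],d[1]))
p=at_z(t,(221.8,180.6),.12);q=at_z(t,(327.2,184.6),.12); d=p-q; print("front top",p,q,np.linalg.norm(d),"yaw",np.arctan2(-d[0],d[1]))
p=at_z(t,(221.5,177.2),.14);q=at_z(t,(328,182),.14); d=p-q; print("cab top",p,q,np.linalg.norm(d),"yaw",np.arctan2(-d[0],d[1]))
print("cupL",tri((t,(177,209.8)),(s,(358.2,189.4))))
for uv in ((177,209.8),(401.4,222)): print(at_z(t,uv,.05))
# refine both cups in both views: rim projections scored on gradient
from scipy.optimize import minimize
def fit(p0,p):
    g=cv2.GaussianBlur(p["image"].mean(2).astype(np.float32),(0,0),1)
    G=np.hypot(cv2.Sobel(g,5,1,0),cv2.Sobel(g,5,0,1)); 
    def f(x):
        uv=proj(p,circ(x,.05)).astype(np.float32); return -cv2.remap(G,uv[:,:1],uv[:,1:],1).mean()
    best=min(((f((p0[0]+i,p0[1]+j)),i,j) for i in np.arange(-.012,.0121,.001) for j in np.arange(-.012,.0121,.001)))
    return p0[0]+best[1],p0[1]+best[2],best[0]
for p0 in ((.595,.307),(.577,-.325)):
    print("fit",[np.round(fit(p0,p),4) for p in (t,s)])
R=lambda q:[(np.round(r["location"],3),round(r["confidence"],2)) for p in (t,s) for r in nets.place_of(q,p)[:2]]
print(R("handle"))
E
```

```text
handle [0.61128704 0.09301083 0.114     ] [ 0.61019835 -0.02752303  0.114     ] [0.6107427 0.0327439 0.114    ] len 0.12053877052449728
yaw from handle -0.009032021300780171
front top [0.66975817 0.17196575 0.12      ] [ 0.66679242 -0.10704681  0.12      ] 0.27902832356051027 yaw -0.010629055819874066
cab top [0.6762508  0.16972928 0.14      ] [ 0.67128759 -0.10720411  0.14      ] 0.2769778628102136 yaw -0.017920116630914047
cupL (array([0.59209546, 0.30716382, 0.04815832]), [[0.0, 0.0], [0.0, -0.0]])
[0.59205215 0.30673381 0.05      ]
[ 0.57613032 -0.32097835  0.05      ]
fit [array([   0.596 ,    0.307 , -126.4422]), array([   0.6   ,    0.301 , -105.0455])]
fit [array([   0.581 ,   -0.334 , -131.6488]), array([   0.581 ,   -0.326 , -108.3797])]
[(array([0.61 , 0.035, 0.117]), 0.65), (array([0.609, 0.032, 0.113]), 0.61)]
```

```bash
cat >> h.py <<'E'
from scipy.spatial.transform import Rotation as Rn
from scipy.linalg import logm
def plan(pos,yang,n):
    "constant per-row tool twist to TCP pos, pointing down, tool y at angle yang (rad)"
    s=robot.observe(); T=np.eye(4); T[:3,:3]=Rn.from_quat(s["ee_rot"]).as_matrix(); T[:3,3]=s["tool_pos"]
    y=np.array([np.cos(yang),np.sin(yang),0]);z=np.array([0,0,-1.])
    G=np.eye(4); G[:3,:3]=np.c_[np.cross(y,z),y,z]; G[:3,3]=pos
    L=np.real(logm(np.linalg.inv(T)@G)); w=np.array([L[2,1],L[0,2],L[1,0]])
    print(n,"rows of",np.round(L[:3,3]/.4/n,4).tolist(),np.round(w/2/np.pi/n,4).tolist(),"mm/row",np.linalg.norm(L[:3,3])*1000/n,"deg/row",np.degrees(np.linalg.norm(w))/n)
E
python3 -c "
from h import *
plan([.61,.032,.2],-.012,24)"
```

```text
24 rows of [-0.0767, 0.008, 0.0006] [-0.0, 0.0, 0.0088] mm/row 30.83295957130588 deg/row 3.1680089734277566
```

Call:
send_rows:
  commands:
    - [[-0.0767,0.008,0.0006],[0,0,0.0088],40]
    - [[-0.0767,0.008,0.0006],[0,0,0.0088],40]
    - [[-0.0767,0.008,0.0006],[0,0,0.0088],40]
    - [[-0.0767,0.008,0.0006],[0,0,0.0088],40]
    - [[-0.0767,0.008,0.0006],[0,0,0.0088],40]
    - [[-0.0767,0.008,0.0006],[0,0,0.0088],40]
    - [[-0.0767,0.008,0.0006],[0,0,0.0088],40]
    - [[-0.0767,0.008,0.0006],[0,0,0.0088],40]
    - [[-0.0767,0.008,0.0006],[0,0,0.0088],40]
    - [[-0.0767,0.008,0.0006],[0,0,0.0088],40]
    - [[-0.0767,0.008,0.0006],[0,0,0.0088],40]
    - [[-0.0767,0.008,0.0006],[0,0,0.0088],40]

```text
time: 2.4
tool_pos: [0.4666, 0.371, 0.2025]
ee_rot: [0.445, 0.896, 0.0, -0.0]
ft_force: [-0.3, 1.5, -0.8]
opening: 0.0399
grip_force: 0.0
```

Call:
send_rows:
  commands:
    - [[-0.0767,0.008,0.0006],[0,0,0.0088],40]
    - [[-0.0767,0.008,0.0006],[0,0,0.0088],40]
    - [[-0.0767,0.008,0.0006],[0,0,0.0088],40]
    - [[-0.0767,0.008,0.0006],[0,0,0.0088],40]
    - [[-0.0767,0.008,0.0006],[0,0,0.0088],40]
    - [[-0.0767,0.008,0.0006],[0,0,0.0088],40]
    - [[-0.0767,0.008,0.0006],[0,0,0.0088],40]
    - [[-0.0767,0.008,0.0006],[0,0,0.0088],40]
    - [[-0.0767,0.008,0.0006],[0,0,0.0088],40]
    - [[-0.0767,0.008,0.0006],[0,0,0.0088],40]
    - [[-0.0767,0.008,0.0006],[0,0,0.0088],40]
    - [[-0.0767,0.008,0.0006],[0,0,0.0088],40]

```text
time: 3.4
tool_pos: [0.6243, 0.0435, 0.1995]
ee_rot: [0.712, 0.702, -0.0, -0.0]
ft_force: [0.6, -0.2, -0.5]
opening: 0.0398
grip_force: 0.0
```

```bash
python3 -c "
from h import *
s=robot.observe();print(s['time'],s['tool_pos'],s['ee_rot'],s['opening'],s['joints'])
plan([.61,.032,.095],-.012,6)
t=imaging.snapshot('top');print(t['image'].shape,[r for q in ('handle',) for r in nets.place_of(q,t)][:1])"
```

```text
3.4 [0.62427169 0.04350658 0.19953949] [ 7.12291223e-01  7.01884044e-01 -2.52844309e-05 -3.01213763e-05] 0.03983297350902397 [1.10557881e-02 4.75141828e-01 1.29390499e+00 8.44747265e-06
 1.37262406e+00 2.57722317e-02]
6 rows of [-0.0049, -0.0059, 0.0436] [-0.0, -0.0, -0.0001] mm/row 17.689126713446854 deg/row 0.02596687517296277
(420, 560, 3) []
```

```bash
python3 -c "
from h import *
s=robot.observe();print(s['time'],s['tool_pos'],s['ee_rot'])
plan([.61,.032,.2],-.012,2)
plan([.61,.032,.095],-.012,6)"
```

```text
3.5 [0.62439482 0.04110692 0.19941086] [ 7.13477875e-01  7.00677683e-01 -3.12078338e-04  9.70059638e-05]
2 rows of [-0.0117, -0.0178, -0.0007] [-0.0, 0.0, -0.0005] mm/row 8.521954444848083 deg/row 0.1758223055003734
6 rows of [-0.0039, -0.0059, 0.0435] [-0.0, 0.0, -0.0002] mm/row 17.631864575614006 deg/row 0.05860743516679113
```

Call:
send_rows:
  commands:
    - [[-0.0117,-0.0178,0],[0,0,-0.0005],40]
    - [[-0.0117,-0.0178,0],[0,0,-0.0005],40]
    - [[0,0,0],[0,0,0],40]
    - [[0,0,0.045],[0,0,0],40]
    - [[0,0,0.045],[0,0,0],40]
    - [[0,0,0.045],[0,0,0],40]
    - [[0,0,0],[0,0,0],40]
    - [[0,0,0],[0,0,0],40]

```text
time: 4.17
tool_pos: [0.6093, 0.0365, 0.1457]
ee_rot: [0.709, 0.706, -0.0, -0.0]
ft_force: [-0.0, -0.5, 0.3]
opening: 0.04
grip_force: 0.0
```

```bash
python3 -c "
from h import *
s=robot.observe();print(s['time'],s['tool_pos'],s['ee_rot'])
s=imaging.snapshot('scene');crop(s,(230,140,120,100),6,'pics/c2.png')
print(proj(s,[.61,.032,.114]))"
```

```text
4.1667 [0.60927082 0.03652448 0.14569167] [ 7.08673557e-01  7.05536325e-01 -3.65436717e-04 -3.88036568e-04]
[[283.37961815 206.22146955]]
```

View pics/c2.png

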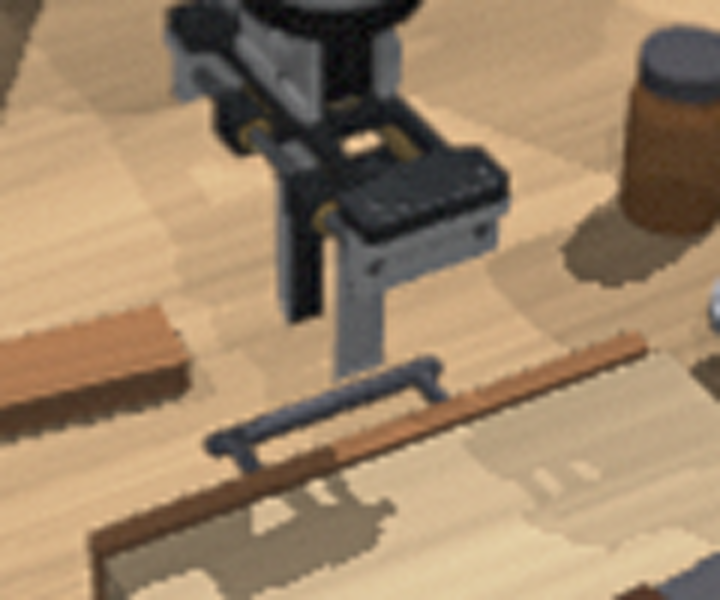

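The gripper straddles the bar (crop centre (322,402), i.e. scene px (283.7,207)), which matches the projected handle point. I'll lower, close, and pull.

Call:
send_rows:
  commands:
    - [[0,0,0.0317],[0,0,0],40]
    - [[0,0,0.0317],[0,0,0],40]
    - [[0,0,0.0317],[0,0,0],40]
    - [[0,0,0.0317],[0,0,0],40]
    - [[0,0,0],[0,0,0],40]
    - [[0,0,0],[0,0,0],5]
    - [[0,0,0],[0,0,0],5]
    - [[0,0,0],[0,0,0],5]
    - [[0,0,0],[0,0,0],5]
    - [[0,0,0],[0,0,0],5]
    - [[0,0,0],[0,0,0],5]
    - [[0,0,0],[0,0,0],5]
  grip_force: 30

```text
time: 5.22
tool_pos: [0.6101, 0.0358, 0.0956]
ee_rot: [0.709, 0.705, 0.0, 0.0]
ft_force: [1.0, 0.5, 4.0]
opening: 0.0106
grip_force: 30.0
```

Call:
send_rows:
  commands:
    - [[0,-0.02,0],[0,0,0],5]
    - [[0,-0.035,0],[0,0,0],5]
    - [[0,-0.04,0],[0,0,0],5]
    - [[0,-0.04,0],[0,0,0],5]
    - [[0,-0.04,0],[0,0,0],5]
    - [[0,-0.04,0],[0,0,0],5]
    - [[0,-0.04,0],[0,0,0],5]
    - [[0,-0.04,0],[0,0,0],5]
    - [[0,-0.04,0],[0,0,0],5]
    - [[0,-0.035,0],[0,0,0],5]
    - [[0,-0.02,0],[0,0,0],5]
    - [[0,0,0],[0,0,0],5]

```text
time: 6.22
tool_pos: [0.4527, 0.038, 0.0956]
ee_rot: [0.709, 0.705, 0.001, -0.001]
ft_force: [-0.8, 13.8, 2.5]
opening: 0.0108
grip_force: 30.0
```

Call:
send_rows:
  commands:
    - [[0,0,0],[0,0,0],36]
    - [[0,0,0],[0,0,0],36]
    - [[0,0,0],[0,0,0],36]
    - [[0,0,0],[0,0,0],36]
    - [[0,0,-0.05],[0,0,0],36]
    - [[0,0,-0.08],[0,0,0],36]
    - [[0,0,-0.08],[0,0,0],36]
    - [[0,0,-0.08],[0,0,0],60]
    - [[0,0,-0.08],[0,0,0],90]
    - [[0,0,-0.03],[0,0,0],90]
    - [[0,0,0],[0,0,0],90]

```text
time: 7.13
tool_pos: [0.4547, 0.0366, 0.2578]
ee_rot: [0.709, 0.705, 0.002, 0.002]
ft_force: [0.2, 0.4, 0.3]
opening: 0.0593
grip_force: 0.0
```

```bash
python3 -c "
from h import *
s=robot.observe();print(s['time'],s['tool_pos'],s['ee_rot'])
plan([.592,.307,.2],np.pi/2,12);plan([.592,.307,.2],-np.pi/2,12)
plan([.577,-.322,.2],np.pi/2,12);plan([.577,-.322,.2],-np.pi/2,12)
print(s['joints'])
"
```

```text
7.1333 [0.45465199 0.03656321 0.25775884] [0.70918729 0.70501583 0.0017206  0.00176324]
12 rows of [0.022, 0.0667, 0.0122] [0.0001, 0.0001, -0.0209] mm/row 28.50804921492662 deg/row 7.528196188481636
12 rows of [0.0666, -0.022, 0.012] [0.0001, -0.0001, 0.0208] mm/row 28.459017834510476 deg/row 7.471861771843913
12 rows of [-0.0788, -0.0385, 0.012] [0.0001, 0.0001, -0.0209] mm/row 35.421191034434024 deg/row 7.528196188481636
12 rows of [-0.0384, 0.0787, 0.0122] [0.0001, -0.0001, 0.0208] mm/row 35.36988144772689 deg/row 7.471861771843913
[-3.64856310e-05  4.55952558e-02  1.69646603e+00 -7.58307186e-05
  1.39460467e+00  5.87598430e-03]
```

```bash
python3 -c "
from h import *
plan([.592,.307,.2],np.pi/2,16)
"
```

```text
16 rows of [0.0165, 0.05, 0.0091] [0.0, 0.0, -0.0157] mm/row 21.381036911194965 deg/row 5.646147141361227
```

Call:
send_rows:
  commands:
    - [[0.0165,0.05,0.009],[0,0,-0.0157],90]
    - [[0.0165,0.05,0.009],[0,0,-0.0157],90]
    - [[0.0165,0.05,0.009],[0,0,-0.0157],90]
    - [[0.0165,0.05,0.009],[0,0,-0.0157],90]
    - [[0.0165,0.05,0.009],[0,0,-0.0157],90]
    - [[0.0165,0.05,0.009],[0,0,-0.0157],90]
    - [[0.0165,0.05,0.009],[0,0,-0.0157],90]
    - [[0.0165,0.05,0.009],[0,0,-0.0157],90]

```text
time: 7.8
tool_pos: [0.5839, 0.1376, 0.2238]
ee_rot: [0.382, 0.924, -0.001, -0.001]
ft_force: [1.0, -0.1, -0.2]
opening: 0.0902
grip_force: 0.0
```

Call:
send_rows:
  commands:
    - [[0.0165,0.05,0.009],[0,0,-0.0157],90]
    - [[0.0165,0.05,0.009],[0,0,-0.0157],90]
    - [[0.0165,0.05,0.009],[0,0,-0.0157],90]
    - [[0.0165,0.05,0.009],[0,0,-0.0157],90]
    - [[0.0165,0.05,0.009],[0,0,-0.0157],90]
    - [[0.0165,0.05,0.009],[0,0,-0.0157],90]
    - [[0.0165,0.05,0.009],[0,0,-0.0157],90]
    - [[0.0165,0.05,0.009],[0,0,-0.0157],90]
    - [[0,0,0],[0,0,0],90]
    - [[0,0,0],[0,0,0],90]
    - [[0,0,0],[0,0,0],90]

```text
time: 8.72
tool_pos: [0.6038, 0.2993, 0.1963]
ee_rot: [0.0, 1.0, -0.0, -0.001]
ft_force: [-0.4, -0.3, -0.1]
opening: 0.0899
grip_force: 0.0
```

```bash
python3 - <<'E'
from h import *
s=robot.observe();print(s['time'],s['tool_pos'],s['ee_rot'])
plan([.592,.307,.025],np.pi/2,8)
t=imaging.snapshot("top"); s=imaging.snapshot("scene")
for p in (t,s):
    for q in ("handle","bay","cup_drawer"):
        print(q,[(np.round(r["location"],3).tolist(),round(r["confidence"],2)) for r in nets.place_of(q,p)][:4])
def c4(p,box,f):
    u,v,w,h=box; return cv2.resize(p["image"][v:v+h,u:u+w,::-1],(w*f,h*f),interpolation=cv2.INTER_CUBIC)
cv2.imwrite("pics/c3.png",np.hstack([c4(t,(210,175,130,100),3),c4(s,(215,155,130,100),3)]))
print("cab->", )
E
```

```text
8.7167 [0.60375967 0.29933787 0.19629289] [ 2.53252253e-04  9.99999706e-01 -3.74999673e-04 -6.18356972e-04]
8 rows of [0.0036, 0.0024, 0.0535] [-0.0, -0.0, -0.0] mm/row 21.483371532676035 deg/row 0.01097560924627469
handle [([0.453, 0.036, 0.117], 0.62)]
bay [([0.612, -0.018, 0.023], 0.83), ([0.793, 0.028, -0.001], 0.63)]
cup_drawer [([0.578, -0.018, 0.018], 0.92)]
handle [([0.452, 0.034, 0.112], 0.66)]
bay []
cup_drawer [([0.582, -0.021, 0.023], 0.83)]
cab->
```

View pics/c3.png

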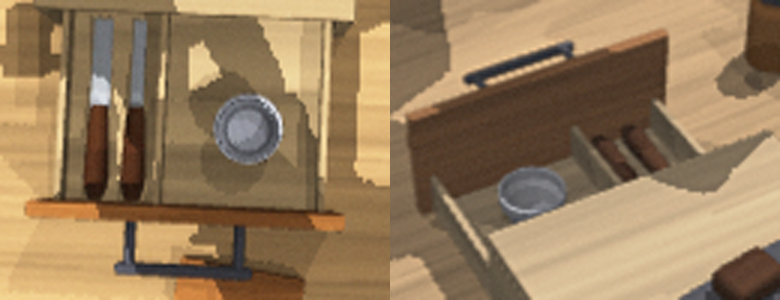

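The top half of the crop shows the drawer open with its cup standing upright, rim centre at top px (292.3,217.8) and scene px (262.1,216.2). Bay and chisels are clear of it.

```bash
python3 - <<'E'
from h import *
t=imaging.snapshot("top"); s=imaging.snapshot("scene")
print(tri((t,(292.3,217.8)),(s,(262.1,216.2))), at_z(t,(292.3,217.8),.072), at_z(s,(262.1,216.2),.072))
# Hough-free ellipse check: draw fitted rims
for p,c,b in ((t,(292,218),26),(s,(262,216),22)):
    im=p["image"][c[1]-b:c[1]+b,c[0]-b:c[0]+b].astype(int)
    g=(im.max(2)-im.min(2)<28)&(im.mean(2)>70)
    n,l,st,ce=cv2.connectedComponentsWithStats(cv2.morphologyEx(g.astype(np.uint8),cv2.MORPH_CLOSE,np.ones((3,3))))
    i=1+st[1:,4].argmax(); print(st[i],st[i][:2]+[c[0]-b,c[1]-b],ce[i]+[c[0]-b,c[1]-b])
E
```

```text
(array([ 0.57806678, -0.01798305,  0.07371955]), [[0.1, 0.0], [0.1, -0.0]]) [ 0.57819597 -0.01784305  0.072     ] [ 0.57634568 -0.01733039  0.072     ]
[ 15  14  23  24 437] [281 206] [292.1624714  217.48512586]
[ 10  16  25  20 352] [250 210] [261.47159091 218.85511364]
```

Call:
send_rows:
  commands:
    - [[0.0145,0.0095,0],[0,0,0],92]
    - [[0.0145,0.0095,0],[0,0,0],92]
    - [[0,0,0.06],[0,0,0],92]
    - [[0,0,0.06],[0,0,0],92]
    - [[0,0,0.06],[0,0,0],92]
    - [[0,0,0.06],[0,0,0],92]
    - [[0,0,0.06],[0,0,0],92]
    - [[0,0,0.04],[0,0,0],92]
    - [[0,0,0],[0,0,0],92]
    - [[0,0,0],[0,0,0],92]
    - [[0,0,0],[0,0,0],92]

```text
time: 10.13
tool_pos: [0.5925, 0.3082, 0.063]
ee_rot: [-0.001, 1.0, 0.0, 0.001]
ft_force: [0.6, 0.3, 1.0]
opening: 0.0918
grip_force: 0.0
```

Call:
send_rows:
  commands:
    - [[0,-0.001,0.024],[0,0,0],92]
    - [[0,-0.001,0.024],[0,0,0],92]
    - [[0,0,0.024],[0,0,0],92]
    - [[0,0,0.022],[0,0,0],92]
    - [[0,0,0],[0,0,0],75]
    - [[0,0,0],[0,0,0],68]
    - [[0,0,0],[0,0,0],64]
    - [[0,0,0],[0,0,0],55]
    - [[0,0,0],[0,0,0],55]
    - [[0,0,0],[0,0,0],55]
    - [[0,0,0],[0,0,0],55]
    - [[0,0,0],[0,0,0],55]
  grip_force: 15

```text
time: 11.13
tool_pos: [0.5924, 0.3069, 0.0243]
ee_rot: [-0.001, 1.0, 0.0, 0.0]
ft_force: [-0.8, -0.8, 4.2]
opening: 0.0633
grip_force: 15.0
```

Call:
send_rows:
  commands:
    - [[0,0,-0.03],[0,0,0],55]
    - [[0,0,-0.08],[0,0,0],55]
    - [[0,0,-0.08],[0,0,0],55]
    - [[0,0,-0.08],[0,0,0],55]
    - [[0,0,-0.08],[0,0,0],55]
    - [[0,0,-0.04],[0,0,0],55]
    - [[0.006,-0.04,0],[0,0,0],55]
    - [[0.006,-0.07,0],[0,0,0],55]
    - [[0.006,-0.08,0],[0,0,0],55]
    - [[0.006,-0.08,0],[0,0,0],55]
    - [[0.006,-0.08,0],[0,0,0],55]
    - [[0.006,-0.08,0],[0,0,0],55]

```text
time: 12.13
tool_pos: [0.5775, 0.1335, 0.1804]
ee_rot: [-0.001, 1.0, 0.0, -0.0]
ft_force: [0.6, 0.7, -1.8]
opening: 0.0636
grip_force: 15.0
```

Call:
send_rows:
  commands:
    - [[0,-0.08,0],[0,0,0],55]
    - [[0,-0.08,0],[0,0,0],55]
    - [[0,-0.08,0],[0,0,0],55]
    - [[0,-0.07,0],[0,0,0],55]
    - [[0,-0.04,0],[0,0,0],55]
    - [[0,-0.02,0],[0,0,0],55]
    - [[0,0,0],[0,0,0],55]
    - [[0,0,0],[0,0,0],55]
    - [[0,0,0],[0,0,0],55]

```text
time: 12.88
tool_pos: [0.5783, -0.012, 0.1799]
ee_rot: [-0.001, 1.0, 0.0, -0.0]
ft_force: [-1.0, 0.3, -1.7]
opening: 0.0634
grip_force: 15.0
```

```bash
python3 - <<'E'
from h import *
o=robot.observe();print(o['time'],o['tool_pos'],o['ee_rot'],o['opening'])
plan([.578,-.018,.12],np.pi/2,4)
s=imaging.snapshot("scene")
print("pred grasped foot/rim",proj(s,[o['tool_pos']+[0,0,-.024],o['tool_pos']+[0,0,.026]]))
crop(s,(190,110,140,120),5,"pics/c4.png")
E
```

```text
12.8833 [ 0.57831284 -0.01199987  0.17989438] [-1.40992149e-03  9.99999000e-01  1.11848646e-04 -1.43380108e-05] 0.06340859716591607
4 rows of [0.0002, -0.0038, 0.0374] [0.0, -0.0, 0.0001] mm/row 15.048747361453081 deg/row 0.040520266797002456
pred grasped foot/rim [[263.23793234 193.08721207]
 [262.68058295 178.38768425]]
```

View pics/c4.png

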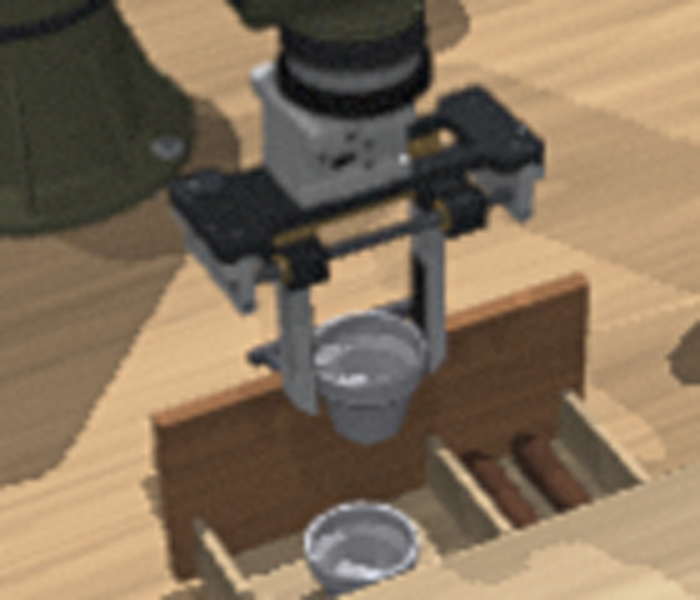

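The cup is held upright, rim centre at px (263.4,179.3), predicted (262.7,178.4). The drawer cup is below it at (261.9,216).

```bash
python3 - <<'E'
from h import *
o=robot.observe();s=imaging.snapshot("scene")
a=at_z(s,(263.4,179.3),o['tool_pos'][2]+.0257); print(a, a-o['tool_pos'])
print(at_z(s,(262,216),.072))
E
```

```text
[ 0.58221559 -0.01194792  0.2055445 ] [ 3.88233184e-03 -5.74889528e-06  2.57000000e-02]
[ 0.57548135 -0.01719491  0.072     ]
```

Call:
send_rows:
  commands:
    - [[0.003,-0.0075,0],[0,0,0],55]
    - [[0.003,-0.0075,0],[0,0,0],55]
    - [[0,0,0.04],[0,0,0],55]
    - [[0,0,0.05],[0,0,0],55]
    - [[0,0,0.05],[0,0,0],55]
    - [[0,0,0.05],[0,0,0],55]
    - [[0,0,0.04],[0,0,0],55]
    - [[0,0,0.02],[0,0,0],55]
    - [[0,0,0.01],[0,0,0],55]
    - [[0,0,0.01],[0,0,0],55]
    - [[0,0,0],[0,0,0],55]
    - [[0,0,0],[0,0,0],55]

```text
time: 13.98
tool_pos: [0.5763, -0.0192, 0.0725]
ee_rot: [-0.001, 1.0, -0.0, 0.001]
ft_force: [0.7, -0.2, -1.7]
opening: 0.0629
grip_force: 15.0
```

Still free (no contact force). I'll lower the last 7 mm.

Call:
send_rows:
  commands:
    - [[0,0.002,0.006],[0,0,0],55]
    - [[0,0,0.006],[0,0,0],55]
    - [[0,0,0.004],[0,0,0],55]
    - [[0,0,0.003],[0,0,0],55]
    - [[0,0,0],[0,0,0],55]
    - [[0,0,0],[0,0,0],55]

```text
time: 14.48
tool_pos: [0.5777, -0.0191, 0.0667]
ee_rot: [-0.001, 1.0, -0.001, 0.003]
ft_force: [0.9, -4.0, 11.9]
opening: 0.0638
grip_force: 15.0
```

Call:
send_rows:
  commands:
    - [[0,0,0],[0,0,0],66]
    - [[0,0,0],[0,0,0],70]
    - [[0,0,0],[0,0,0],76]
    - [[0,0,0],[0,0,0],80]
    - [[0,0,0],[0,0,0],80]
    - [[0,0,-0.03],[0,0,0],80]
    - [[0,0,-0.08],[0,0,0],80]
    - [[0,0,-0.08],[0,0,0],80]
    - [[0,0,-0.08],[0,0,0],80]
    - [[0,0,-0.04],[0,0,0],80]
    - [[0,0,0],[0,0,0],90]

```text
time: 15.4
tool_pos: [0.5773, -0.0184, 0.1933]
ee_rot: [-0.001, 1.0, -0.0, 0.003]
ft_force: [-0.1, 0.3, 1.0]
opening: 0.0836
grip_force: 0.0
```

```bash
python3 - <<'E'
from h import *
o=robot.observe();print(o['time'],o['tool_pos'],o['ee_rot'],o['opening'],o['joints'])
plan([.577,-.322,.19],np.pi/2,12)
E
```

```text
15.4 [ 0.57731961 -0.01842809  0.19328493] [-9.47122923e-04  9.99993437e-01 -3.44724799e-04  3.48008116e-03] 0.0835783844976285 [-9.53077358e-02  3.66823346e-01  1.46088510e+00 -1.79645995e-05
  1.30688999e+00 -1.66799369e+00]
12 rows of [0.0001, -0.0632, 0.0007] [-0.0, 0.0001, 0.0] mm/row 25.299158963975938 deg/row 0.03459811667729235
```

Call:
send_rows:
  commands:
    - [[0,-0.04,0],[0,0,0],92]
    - [[0,-0.072,0],[0,0,0],92]
    - [[0,-0.072,0],[0,0,0],92]
    - [[0,-0.072,0],[0,0,0],92]
    - [[0,-0.072,0],[0,0,0],92]
    - [[0,-0.072,0],[0,0,0],92]
    - [[0,-0.072,0],[0,0,0],92]
    - [[0,-0.072,0],[0,0,0],92]
    - [[0,-0.072,0],[0,0,0],92]
    - [[0,-0.072,0],[0,0,0],92]
    - [[0,-0.05,0],[0,0,0],92]
    - [[0,-0.02,0],[0,0,0],92]

```text
time: 16.4
tool_pos: [0.5757, -0.3239, 0.1872]
ee_rot: [0.0, 1.0, 0.0, -0.001]
ft_force: [-0.0, 0.1, 0.2]
opening: 0.0921
grip_force: 0.0
```

```bash
python3 - <<'E'
from h import *
t=imaging.snapshot("top"); s=imaging.snapshot("scene")
o=robot.observe();print(o['time'],o['tool_pos'],o['joints'][5])
plan([.577,-.322,.06],np.pi/2,6)
def c4(p,box,f):
    u,v,w,h=box; return cv2.resize(p["image"][v:v+h,u:u+w,::-1],(w*f,h*f),interpolation=cv2.INTER_CUBIC)
cv2.imwrite("pics/c5.png",np.hstack([c4(t,(262,190,60,60),6),c4(s,(232,185,60,60),6)]))
E
```

```text
16.5 [ 0.57607365 -0.32213514  0.1873866 ] -2.1365530447503573
6 rows of [-0.0004, 0.0, 0.0531] [0.0, -0.0, 0.0] mm/row 21.23167425616551 deg/row 0.012167346844782774
```

View pics/c5.png

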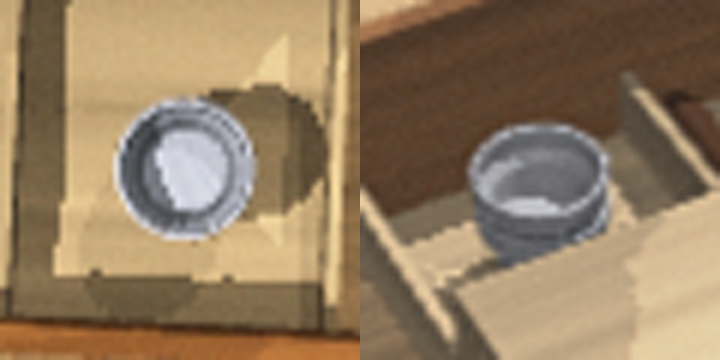

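Nested cleanly and upright: the rim centre is at top px (292.6,217.8) and scene px (261.3,212.7). Now the right cup.

Call:
send_rows:
  commands:
    - [[0,0,0.05],[0,0,0],92]
    - [[0,0,0.06],[0,0,0],92]
    - [[0,0,0.06],[0,0,0],92]
    - [[0,0,0.06],[0,0,0],92]
    - [[0,0,0.06],[0,0,0],92]
    - [[0,0,0.04],[0,0,0],92]
    - [[0,0,0.02],[0,0,0],92]
    - [[0,0,0],[0,0,0],92]
    - [[0,0,0],[0,0,0],92]

```text
time: 17.25
tool_pos: [0.5769, -0.3209, 0.0489]
ee_rot: [-0.001, 1.0, -0.0, 0.0]
ft_force: [1.2, 0.2, 1.7]
opening: 0.0921
grip_force: 0.0
```

```bash
python3 - <<'E'
from h import *
t=imaging.snapshot("top"); s=imaging.snapshot("scene")
o=robot.observe();print(o['time'],o['tool_pos'])
plan([.5765,-.322,.025],np.pi/2,4)
print(tri((t,(292.6,217.8)),(s,(261.3,212.7))),at_z(t,(292.6,217.8),.09))
E
```

```text
17.35 [ 0.57719085 -0.32147013  0.04975663]
4 rows of [0.0004, -0.0003, 0.0155] [-0.0, 0.0001, 0.0001] mm/row 6.192985569655969 deg/row 0.04393642955798674
(array([ 0.57743471, -0.01915196,  0.08709583]), [[0.2, 0.1], [0.2, -0.0]]) [ 0.57761246 -0.01855217  0.09      ]
```

Call:
send_rows:
  commands:
    - [[0,0,0.016],[0,0,0],92]
    - [[0,0,0.016],[0,0,0],92]
    - [[0,0,0.016],[0,0,0],92]
    - [[0,0,0.014],[0,0,0],85]
    - [[0,0,0],[0,0,0],75]
    - [[0,0,0],[0,0,0],68]
    - [[0,0,0],[0,0,0],64]
    - [[0,0,0],[0,0,0],55]
    - [[0,0,0],[0,0,0],55]
    - [[0,0,0],[0,0,0],55]
    - [[0,0,0],[0,0,0],55]
  grip_force: 15

```text
time: 18.27
tool_pos: [0.5766, -0.3218, 0.0237]
ee_rot: [-0.001, 1.0, -0.0, 0.0]
ft_force: [-0.0, -1.5, 1.3]
opening: 0.0639
grip_force: 15.0
```

Call:
send_rows:
  commands:
    - [[0,0,-0.03],[0,0,0],55]
    - [[0,0,-0.08],[0,0,0],55]
    - [[0,0,-0.08],[0,0,0],55]
    - [[0,0,-0.08],[0,0,0],55]
    - [[0,0,-0.08],[0,0,0],55]
    - [[0,0,-0.05],[0,0,0],55]
    - [[0,0.04,0],[0,0,0],55]
    - [[0,0.07,0],[0,0,0],55]
    - [[0,0.07,0],[0,0,0],55]
    - [[0,0.07,0],[0,0,0],55]
    - [[0,0.07,0],[0,0,0],55]
    - [[0,0.07,0],[0,0,0],55]

```text
time: 19.27
tool_pos: [0.5758, -0.1641, 0.1842]
ee_rot: [-0.001, 1.0, 0.0, 0.0]
ft_force: [1.2, -1.1, -0.8]
opening: 0.064
grip_force: 15.0
```

Call:
send_rows:
  commands:
    - [[0,0.07,0],[0,0,0],55]
    - [[0,0.07,0],[0,0,0],55]
    - [[0,0.07,0],[0,0,0],55]
    - [[0,0.07,0],[0,0,0],55]
    - [[0,0.06,0],[0,0,0],55]
    - [[0,0.03,0],[0,0,0],55]
    - [[0,0,0],[0,0,0],55]
    - [[0,0,0],[0,0,0],55]
    - [[0,0,0],[0,0,0],55]
    - [[0,0,0],[0,0,0],55]

```text
time: 20.1
tool_pos: [0.5759, -0.0187, 0.1834]
ee_rot: [-0.0, 1.0, -0.0, -0.0]
ft_force: [-1.1, 0.1, -1.9]
opening: 0.0641
grip_force: 15.0
```

```bash
python3 - <<'E'
from h import *
s=imaging.snapshot("scene")
o=robot.observe();print(o['time'],o['tool_pos'],o['opening'])
plan([.5775,-.0187,.095],np.pi/2,8)
crop(s,(210,140,100,100),5,"pics/c6.png"); print(proj(s,[o['tool_pos']+[0,0,.0257]]))
E
```

```text
20.15 [ 0.57591966 -0.01864226  0.18334662] 0.06385674826668222
8 rows of [-0.0005, -0.0, 0.0276] [-0.0, -0.0, 0.0] mm/row 11.045097146589029 deg/row 0.0035658543716067274
[[259.94730199 177.72294075]]
```

View pics/c6.png

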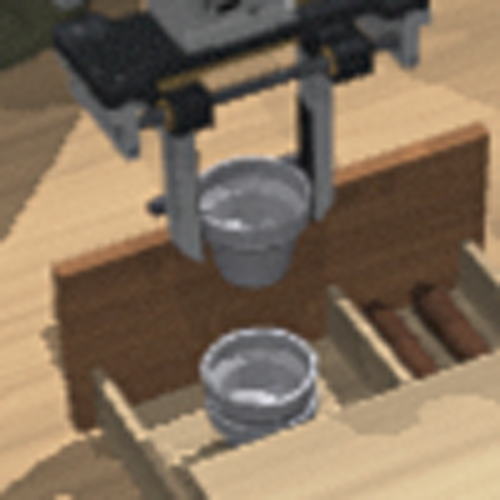

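Same picture as before: the held cup is upright at px (260.4,178.5), aligned over the stack. I'll lower it to just above contact, then finish slowly.

Call:
send_rows:
  commands:
    - [[0,0,0.03],[0,0,0],55]
    - [[0,0,0.05],[0,0,0],55]
    - [[0,0,0.05],[0,0,0],55]
    - [[0,0,0.05],[0,0,0],55]
    - [[0,0,0.03],[0,0,0],55]
    - [[0,0,0.015],[0,0,0],55]
    - [[0,0,0.008],[0,0,0],55]
    - [[0,0,0],[0,0,0],55]
    - [[0,0,0],[0,0,0],55]

```text
time: 20.9
tool_pos: [0.5764, -0.0176, 0.0909]
ee_rot: [-0.001, 1.0, 0.0, 0.001]
ft_force: [-0.6, 0.0, -1.6]
opening: 0.0642
grip_force: 15.0
```

Call:
send_rows:
  commands:
    - [[0,0,0.006],[0,0,0],55]
    - [[0,0,0.005],[0,0,0],55]
    - [[0,0,0.003],[0,0,0],55]
    - [[0,0,0],[0,0,0],55]
    - [[0,0,0],[0,0,0],55]

```text
time: 21.32
tool_pos: [0.5784, -0.0189, 0.0885]
ee_rot: [-0.001, 1.0, -0.001, 0.004]
ft_force: [-1.3, -7.6, 22.2]
opening: 0.064
grip_force: 24.2
```

Call:
send_rows:
  commands:
    - [[0,0,-0.003],[0,0,0],55]
    - [[0,0,0],[0,0,0],66]
    - [[0,0,0],[0,0,0],70]
    - [[0,0,0],[0,0,0],76]
    - [[0,0,0],[0,0,0],80]
    - [[0,0,0],[0,0,0],80]
    - [[0,0,-0.03],[0,0,0],80]
    - [[0,0,-0.08],[0,0,0],80]
    - [[0,0,-0.08],[0,0,0],80]
    - [[0,0,-0.08],[0,0,0],80]
    - [[0,0,-0.08],[0,0,0],60]
    - [[0,0,0],[0,0,0],20]

```text
time: 22.32
tool_pos: [0.5777, -0.0176, 0.2333]
ee_rot: [-0.001, 1.0, -0.0, 0.005]
ft_force: [-0.1, 0.1, 1.1]
opening: 0.07
grip_force: 0.0
```

```bash
python3 - <<'E'
from h import *
s=imaging.snapshot("scene")
o=robot.observe();print(o['time'],o['tool_pos'],o['opening'],o['joints'])
plan([.415,.035,.235],np.pi/2,6)
crop(s,(220,165,80,75),6,"pics/c7.png")
for q in ("cup_a","handle"):
  print([(np.round(r["location"],3).tolist(),round(r["confidence"],2)) for r in nets.place_of(q,s)][:4])
E
```

```text
22.3667 [ 0.57695627 -0.01756614  0.22989616] 0.06605023219825006 [-9.39043834e-02  3.40009270e-01  1.41132877e+00  3.90717344e-05
  1.38393599e+00 -1.66667304e+00]
6 rows of [0.0675, 0.022, -0.0023] [-0.0, 0.0002, 0.0001] mm/row 28.391696056982912 deg/row 0.06319039989865696
[([0.582, -0.02, 0.055], 0.92), ([0.58, -0.017, 0.04], 0.64)]
[([0.523, -0.48, -0.0], 0.74), ([0.453, 0.033, 0.114], 0.56)]
```

View pics/c7.png

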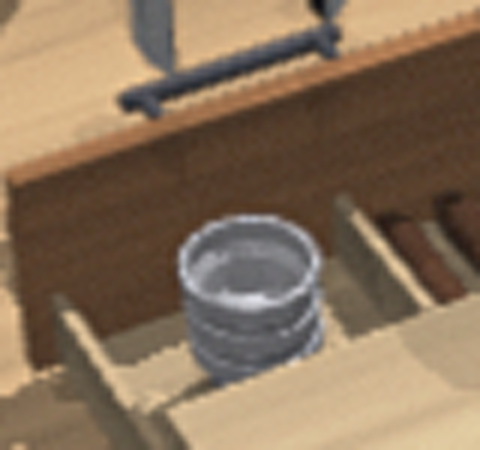

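Three nested, rim centre at px (261.2,208.1). I'll move clear toward the front of the handle and check from the top.

Call:
send_rows:
  commands:
    - [[0.0675,0.022,0],[0,0,0],0]
    - [[0.0675,0.022,0],[0,0,0],0]
    - [[0.0675,0.022,0],[0,0,0],0]
    - [[0.0675,0.022,0],[0,0,0],0]
    - [[0.0675,0.022,0],[0,0,0],0]
    - [[0.0675,0.022,0],[0,0,0],0]
    - [[0,0,0],[0,0,0],0]
    - [[0,0,0],[0,0,0],0]
    - [[0,0,0],[0,0,0],0]

```text
time: 23.22
tool_pos: [0.414, 0.0349, 0.2253]
ee_rot: [-0.001, 1.0, -0.0, -0.0]
ft_force: [-0.1, 0.1, -1.0]
opening: 0.0007
grip_force: 0.0
```

```bash
python3 - <<'E'
from h import *
t=imaging.snapshot("top"); s=imaging.snapshot("scene")
o=robot.observe();print(o['time'],o['tool_pos'],o['opening'])
plan([.415,.035,.095],np.pi/2,8)
def c4(p,box,f):
    u,v,w,h=box; return cv2.resize(p["image"][v:v+h,u:u+w,::-1],(w*f,h*f),interpolation=cv2.INTER_CUBIC)
cv2.imwrite("pics/c8.png",np.hstack([c4(t,(262,185,60,60),6),c4(s,(232,180,60,60),6)]))
print("exp top",proj(t,[.5775,-.0187,.108]),proj(s,[.5775,-.0187,.108]))
E
```

```text
23.3167 [0.4142712  0.03472116 0.22523216] 0.0006068082448275234
8 rows of [-0.0003, 0.0001, 0.0407] [-0.0, -0.0, 0.0] mm/row 16.279312537027135 deg/row 0.013184781708711716
exp top [[292.70366665 217.61682707]] [[261.44628205 207.04738835]]
```

View pics/c8.png

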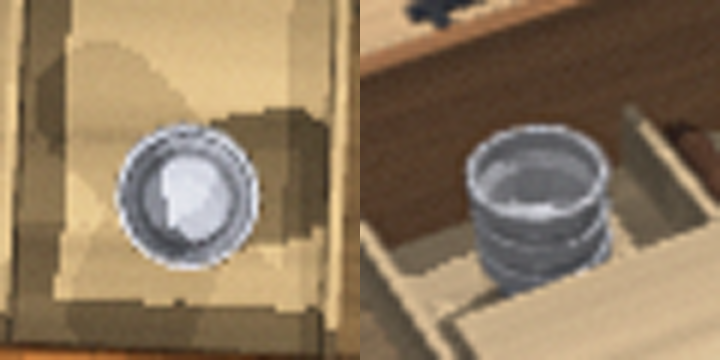

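The stack rim is at top px (293.0,217.3), expected (292.7,217.6), so it's properly nested. Now I'll lower in front of the handle and push.

Call:
send_rows:
  commands:
    - [[0,0,0.04],[0,0,0],0]
    - [[0,0,0.06],[0,0,0],0]
    - [[0,0,0.06],[0,0,0],0]
    - [[0,0,0.06],[0,0,0],0]
    - [[0,0,0.06],[0,0,0],0]
    - [[0,0,0.04],[0,0,0],0]
    - [[0,0,0.005],[0,0,0],0]
    - [[0,0,0],[0,0,0],0]
    - [[-0.01,0,0],[0,0,0],0]
    - [[-0.01,0,0],[0,0,0],0]
    - [[-0.01,0,0],[0,0,0],0]
    - [[-0.01,0,0],[0,0,0],0]

```text
time: 24.32
tool_pos: [0.4308, 0.035, 0.0965]
ee_rot: [-0.001, 1.0, -0.0, 0.001]
ft_force: [-1.2, -0.2, -1.0]
opening: 0.0004
grip_force: 0.0
```

Call:
send_rows:
  commands:
    - [[-0.01,0,0],[0,0,0],0]
    - [[-0.012,0,0],[0,0,0],0]
    - [[-0.015,0,0],[0,0,0],0]
    - [[-0.02,0,0],[0,0,0],0]
    - [[-0.025,0,0],[0,0,0],0]
    - [[-0.03,0,0],[0,0,0],0]
    - [[-0.03,0,0],[0,0,0],0]
    - [[-0.03,0,0],[0,0,0],0]
    - [[-0.03,0,0],[0,0,0],0]
    - [[-0.03,0,0],[0,0,0],0]
    - [[-0.025,0,0],[0,0,0],0]
    - [[-0.02,0,0],[0,0,0],0]

```text
time: 25.32
tool_pos: [0.5416, 0.035, 0.0955]
ee_rot: [-0.001, 1.0, -0.0, -0.0]
ft_force: [-2.0, -1.5, 0.8]
opening: 0.0001
grip_force: 1.0
```

Call:
send_rows:
  commands:
    - [[-0.018,0,0],[0,0,0],0]
    - [[-0.018,0,0],[0,0,0],0]
    - [[-0.018,0,0],[0,0,0],0]
    - [[-0.018,0,0],[0,0,0],0]
    - [[-0.015,0,0],[0,0,0],0]
    - [[-0.012,0,0],[0,0,0],0]
    - [[-0.01,0,0],[0,0,0],0]
    - [[-0.007,0,0],[0,0,0],0]
    - [[-0.006,0,0],[0,0,0],0]
    - [[-0.005,0,0],[0,0,0],0]
    - [[0,0,0],[0,0,0],0]
    - [[0,0,0],[0,0,0],0]

```text
time: 26.32
tool_pos: [0.5916, 0.0354, 0.0959]
ee_rot: [-0.001, 1.0, 0.0, 0.0]
ft_force: [-0.3, -0.2, 0.1]
opening: 0.0003
grip_force: 0.0
```

Call:
send_rows:
  commands:
    - [[-0.005,0,0],[0,0,0],0]
    - [[-0.005,0,0],[0,0,0],0]
    - [[-0.004,0,0],[0,0,0],0]
    - [[0,0,0],[0,0,0],0]
    - [[0,0,0],[0,0,0],0]

```text
time: 26.73
tool_pos: [0.5972, 0.0353, 0.0958]
ee_rot: [-0.001, 1.0, 0.0, 0.0]
ft_force: [-0.3, -0.3, 0.8]
opening: 0.0006
grip_force: 0.0
```

Call:
send_rows:
  commands:
    - [[-0.004,0,0],[0,0,0],0]
    - [[-0.004,0,0],[0,0,0],0]
    - [[-0.004,0,0],[0,0,0],0]
    - [[0,0,0],[0,0,0],0]
    - [[0,0,0],[0,0,0],0]

```text
time: 27.15
tool_pos: [0.602, 0.0353, 0.0957]
ee_rot: [-0.001, 1.0, 0.0, 0.0]
ft_force: [-0.1, 0.6, 0.4]
opening: 0.0003
grip_force: 0.0
```

```bash
python3 - <<'E'
from h import *
t=imaging.snapshot("top"); s=imaging.snapshot("scene")
o=robot.observe();print(o['time'],o['tool_pos'],o['ft_force'])
for p in (t,s): print([(np.round(r["location"],3).tolist(),round(r["confidence"],2)) for r in nets.place_of("handle",p)][:3])
E
```

```text
27.25 [0.60192205 0.03531907 0.09576647] [-0.5400153   0.03345339 -0.57962296]
[([0.451, 0.351, 0.003], 0.16)]
[([0.481, 0.461, -0.001], 0.64)]
```

```bash
python3 - <<'E'
from h import *
t=imaging.snapshot("top"); s=imaging.snapshot("scene")
def c4(p,box,f):
    u,v,w,h=box; return cv2.resize(p["image"][v:v+h,u:u+w,::-1],(w*f,h*f),interpolation=cv2.INTER_CUBIC)
cv2.imwrite("pics/c9.png",np.vstack([c4(t,(210,160,132,58),6)[:, :720],c4(s,(230,165,120,65),6)])[:600*2])
im=cv2.imread("pics/c9.png"); print(im.shape); cv2.imwrite("pics/c9.png",cv2.resize(im,None,fx=.8,fy=.8))
E
```

```text
(738, 720, 3)
```

View pics/c9.png

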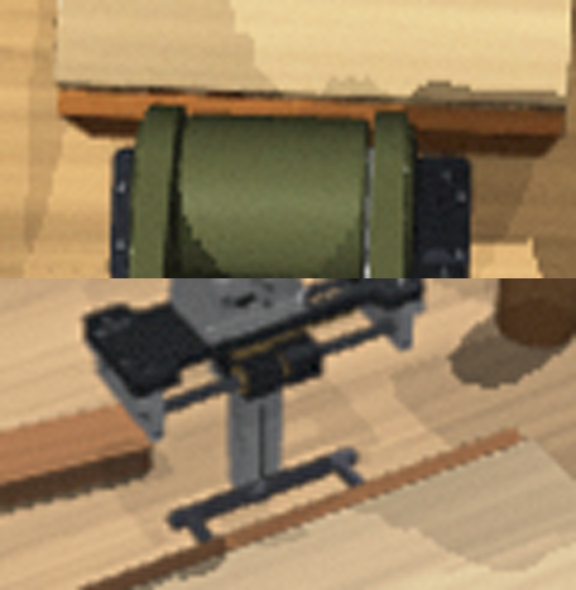

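The drawer is almost shut, and the gap is narrower than at the start, so it began slightly ajar. I'll keep pushing until the stop is felt.

Call:
send_rows:
  commands:
    - [[-0.004,0,0],[0,0,0],0]
    - [[-0.004,0,0],[0,0,0],0]
    - [[-0.004,0,0],[0,0,0],0]
    - [[-0.003,0,0],[0,0,0],0]
    - [[0,0,0],[0,0,0],0]

```text
time: 27.87
tool_pos: [0.6056, 0.0353, 0.0957]
ee_rot: [-0.001, 1.0, -0.0, -0.003]
ft_force: [-23.0, -0.9, 13.3]
opening: 0.0001
grip_force: 11.6
```

Hard stop felt at 23 N, so the drawer is shut. Backing off and lifting.

Call:
send_rows:
  commands:
    - [[0.01,0,0],[0,0,0],0]
    - [[0.02,0,0],[0,0,0],0]
    - [[0.03,0,0],[0,0,0],0]
    - [[0.03,0,0],[0,0,0],0]
    - [[0,0,-0.07],[0,0,0],0]
    - [[0,0,-0.08],[0,0,0],0]
    - [[0,0,-0.08],[0,0,0],0]
    - [[0.08,0,-0.02],[0,0,0],0]
    - [[0.08,0,0],[0,0,0],0]
    - [[0.08,0,0],[0,0,0],0]
    - [[0.08,0,0],[0,0,0],0]
    - [[0,0,0],[0,0,0],0]

```text
time: 28.87
tool_pos: [0.4402, 0.0352, 0.1959]
ee_rot: [-0.001, 1.0, 0.0, -0.0]
ft_force: [-0.7, 0.2, 0.2]
opening: 0.0006
grip_force: 0.0
```

```bash
python3 - <<'E'
from h import *
t=imaging.snapshot("top"); s=imaging.snapshot("scene")
o=robot.observe();print(o['time'],o['tool_pos'],o['ft_force'])
for p in (t,s):
  for q in ("handle","cup_a","jar","can","chisel","offcut","mallet"): print(q,[(np.round(r["location"],3).tolist(),round(r["confidence"],2)) for r in nets.place_of(q,p)][:2])
cv2.imwrite("pics/c10.png",cv2.resize(t["image"][160:218,210:342,::-1],None,fx=6,fy=6,interpolation=cv2.INTER_CUBIC))
E
```

```text
28.9667 [0.44395278 0.0350223  0.19651714] [ 0.18647331 -0.55294535  0.56646978]
handle [([0.62, 0.033, 0.114], 0.81)]
cup_a []
jar [([0.45, 0.348, 0.0], 0.76)]
can [([0.445, -0.328, 0.002], 0.57)]
chisel [([0.481, 0.46, 0.002], 0.63)]
offcut [([0.422, -0.016, -0.003], 0.54)]
mallet [([0.525, -0.479, -0.003], 0.56)]
handle [([0.621, 0.03, 0.112], 0.76)]
cup_a []
jar [([0.455, 0.346, 0.003], 0.65)]
can [([0.447, -0.336, -0.002], 0.57), ([0.479, 0.457, 0.0], 0.47)]
chisel [([0.48, 0.46, 0.002], 0.69)]
offcut [([0.424, -0.018, 0.004], 0.72)]
mallet [([0.526, -0.479, 0.002], 0.65)]
```

View pics/c10.png

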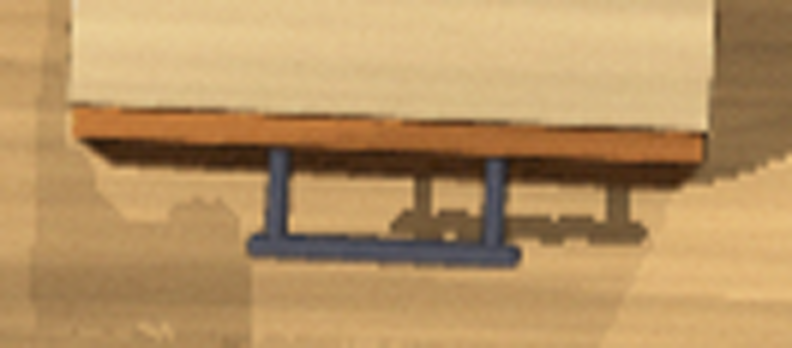

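The drawer front is flush along the cabinet's edge (px row ~105–130 in the crop) with no gap. The bystanders are unmoved and the arm is clear.

```bash
python3 -c "
from workcell import workorder
print(workorder.finish_job())"
```

```text
the job is handed in; nothing more can be done
None
```

I handed the job in: the drawer was opened, both loose cups were nested upright in its cup, and the drawer was pushed shut against its stop with nothing else on the bench moved; the hand-in returned no verdict, and I could not see the cups after closing.

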